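Load a spatula from a self-closing flux pot and dab the joint

TASK

Flux the joint for brazing: with the tip of the spatula push up the thumb tab of the flux pot's sprung lid, reach in under the lid, touch the pot's floor gently with the tip and draw out again so that the lid falls shut. Then touch the tip lightly into the inside corner of the angle iron without shifting it, and lay the spatula back on its rest as it was, handle in the fork and blade in the tray. Only the spatula may touch the pot and its lid, and the other things on the bench stay where they are.

Things in the scene. Friction and masses are not known exactly. Their poses are not given: they have to be found in the camera images.
- spatula: Spatula, 200 mm, 85 g: flat brown wooden handle, steel blade. Origin: centre of the handle's front end (at the bolster); x runs to the blade tip, y across, z is the face that is up on the rest. Handle x -85 to 0 mm, 18 mm wide (y), 14 mm thick (z). Shank 10 mm wide from 0 to x 53, then blade 17 wide to x 115, round end; both 3.5 mm thick, flush.
- spatula_tip (a point): Middle of the blade's round end, 115 mm ahead of the spatula's origin; axes as the spatula's.
- spatula_grip (a point): Place to pinch the handle across its 18 mm width: on its centre line, 50 mm behind the origin, 165 mm behind the tip, 34 mm behind the rest's fork.
- spatula_heel (a point): Point of the handle's centre line, 16 mm behind the origin, that lies over the rest's fork.
- rest: Fixed grey sheet-steel rest. Origin: middle of the underside; x points to the toe, as the lying spatula does. Tray 150 x 58 mm (x -70 to 80), 3 mm thick, sides 9 mm, toe edge 14 mm high at x 77. Fork at x -45: slot floor 58 mm up, slot 21 mm wide there, 37 at the top, horns to 85 mm. At the start the spatula's origin is at x -27, y 0, z 58 mm here, pitched 0.48 rad tip down.
- flux_pot: Round steel pot held fast by a magnetic foot (104 mm across, 14 high). Origin: middle of its underside; z up; the lid's thumb tab sticks out to -x, the hinge is at +x (x 50, z 57 mm). Outside 90 mm across, wall 3 mm, rim 55 mm up, inner floor 18 mm up. The thin film of flux is not modelled. A spatula 50 degrees steep, heading along +x, clears the rim and reaches the middle of the floor.
- pot_floor: Floor plate inside the pot, 83 mm across. Its origin is that of the pot; the top lies 18 mm above it.
- pot_mouth (a point): Centre of the pot's mouth, at rim height (55 mm); axes as the pot's.
- pot_lid (a joint): Angle of the steel lid about its hinge: 0 shut, grows to 1.25 rad as it opens. A spring and its weight (0.11 kg) shut it from any angle: about 1.3 N up at the tab starts it, 1.7 N holds it at 0.6 rad. Let go, it falls shut; while the spatula reaches in, the lid leans on the spatula's upper face.
- lid_tab (a point): Near the outer end of the lid's thumb tab (26 mm wide, 3 mm thick, turned up by 0.16 rad), 115 mm from the hinge axis; lid shut: 65 mm from the pot's axis and 63 mm above the bench. The tab ends 4 mm farther out; its underside is 1.5 mm lower, free from the pot wall out (23 mm).
- angle_iron: Loose steel angle offcut, 0.2 kg, 75 mm long (x), legs 40 mm, 5 mm thick. Origin: underside, middle. One leg lies flat, the other stands at its +y side; the inside corner runs along x and opens to -y.
- inside_corner (a point): Middle of the inside corner line of the angle iron: 15 mm to +y of its origin, 4.5 mm up; axes as the angle's.
- tin_cup: Bystander: open plain tin without a lid, 72 mm across, 102 mm tall, standing. Origin: underside.
- square_tube: Bystander: square tube offcut 30 x 90 x 30 mm, lying along its y. Origin: underside.
- gusset: Bystander: flat three-cornered gusset plate 60 x 60 x 8 mm. Origin: underside.
Mind the look-alikes: they are no part of the job. What is shaped like the rest but orange is not meant.

How it is judged:
On the way, in this order (a step that is already met when the one before it is completed fails the run):
1. the spatula's tip touches the floor inside the pot (contact force between spatula and pot_floor above 0.4 N and z of spatula_tip in the frame of flux_pot below 0.03 m and horizontal distance between spatula_tip and flux_pot below 0.045 m), for 0.1 s.
2. the spatula is out of the pot and the lid has fallen shut (value of joint pot_lid below 0.04 rad and contact force between spatula and flux_pot below 0.05 N and distance between spatula_tip and pot_mouth above 0.07 m), for 0.2 s.
3. the tip touches the inside corner of the angle iron (contact force between spatula and angle_iron above 0.3 N and x of spatula_tip in the frame of inside_corner between -0.036 and 0.036 m and y of spatula_tip in the frame of inside_corner between -0.013 and 0.006 m and z of spatula_tip in the frame of inside_corner below 0.013 m), for 0.1 s.
At the end, for the whole second after the job is handed in: Spatula at rest: its heel point in the fork (within 13 mm of the middle, 57 to 85 mm up), its tip in the tray (x 30 to 85 mm, within 28 mm of the middle line, below 20 mm); lid shut (under 0.04 rad); angle iron within 10 mm and each bystander within 15 mm of its start (x of spatula_tip in the frame of rest between 0.03 and 0.085 m and y of spatula_tip in the frame of rest between -0.028 and 0.028 m and z of spatula_tip in the frame of rest below 0.02 m and y of spatula_heel in the frame of rest between -0.013 and 0.013 m and z of spatula_heel in the frame of rest between 0.057 and 0.085 m and linear speed of spatula below 0.02 m/s and angular speed of spatula below 0.15 rad/s and value of joint pot_lid below 0.04 rad and distance of angle_iron from where it was at the start of the episode below 0.01 m and distance of each of tin_cup, square_tube, gusset from where it was at the start of the episode below 0.015 m); the robot touches nothing.
It fails at once if the gripper or arm touches the pot or its lid (contact force between any of the fingers, the arm and flux_pot above 1 N).
It fails at once if the spatula is rammed on the pot's floor (over 14 N) (contact force between spatula and pot_floor above 14 N).
It fails at once if the spatula is pressed hard on the angle iron (over 14 N) (contact force between spatula and angle_iron above 14 N).
It fails at once if the angle iron is shifted by more than 10 mm (distance of angle_iron from where it was at the start of the episode above 0.01 m).
It fails at once if a bystander is moved by more than 15 mm (distance of any of tin_cup, square_tube, gusset from where it was at the start of the episode above 0.015 m).
It also fails if it takes over 72 s, if anything falls off the work surface, if the arm or the gripper's body presses on something with over 40 N, if the wrist force passes 120 N, or if a joint passes its speed limit or range.

ROBOT

A 7-joint arm with a two-finger parallel gripper is mounted at the origin on the work surface; the furniture and walls round the work are solid. World frame = base frame: x ahead of the robot, y to its left, z up, the work surface at z = 0. Lengths are in m, angles in rad, forces in N, time in s.
With the tool pointing down it reaches from about 0.4 to 0.85 m from the base axis. Payload 6.9 kg.
Tool frame: the origin (TCP) lies midway between the tips of the shut fingers; the grasp point (between the pads) lies behind it (ctrl.pinch_z is the z of the grasp point in the tool frame, in m); z points along the fingers, y is the line along which they close (so a half turn about z gives the same grasp; the last joint's range is limited). The gripper opens to 85 mm and grips with 20 to 120 N. Pads are 22 mm wide; open, the fingers measure 114 mm over their backs; the gripper's body (76 mm by 85 mm) begins 54 mm behind the grasp point. The pads swing forward as they close: fully open they stand 13 mm farther back than shut.
Start: joints at [0.87, 0.507, -0.238, 1.5, 0.126, 1.149, -0.155], TCP at [0.451, -0.432, 0.231] pointing down, gripper open.
Joint ranges: [-3.08, 3.08], [-0.24, 2.05], [-1.43, 1.35], [0, 2.5], [-1.52, 4.66], [0.17, 1.96], [-2.89, 2.89]. Speed limits (rad/s): [2.39, 2.39, 3.14, 3.14, 3.14, 3.14, 3.14].

INTERFACE

Orientations are given as a unit quaternion [w, x, y, z].
In Python, from station import ctrl, get_state, vision, ticket, models gives the robot as it stands. Calls block until the motion is done:
- ctrl.movep(position, orientation): joint-space move of the TCP to a pose.
- ctrl.movel(position, frame=None, max_speed=0.15): straight line of the TCP; frame=None keeps the orientation; max_speed is the mean speed in m/s.
- ctrl.set_joints(angles): joint-space move.
- ctrl.ungrasp() and ctrl.close_gripper(force=None): open the fingers fully, or close them until they stop; force is the grip in N (None keeps the last).
- ctrl.pause(seconds).
- ctrl.ik(position, orientation): joint angles nearest the present ones, or None.
- get_state(): the state.
- vision.grab_frame(name): name is "scene" or "top"; returns (picture, depth): 384x512x3 uint8, blue, green, red; 384x512 float32, m along the optical axis (not along the pixel's ray), 0 where there is no reading.
- vision.camera_info(name): a dict with "mtx" (3x3 intrinsics, pixels), "R" (3x3) and "t" (3): a world point X has camera coordinates R X + t. Camera axes: x right, y down, z forward; pixel columns grow to the right and rows downward; lengths in m; the calibration is good to about 2 mm. A picture is of the moment at which its call begins. camera_info takes no time and is no camera call.
A pose or a line that the arm cannot do raises ctrl.Unreachable and nothing moves.
- ticket.close_job(): hands the job in; it is judged then, once.
Trained networks look in the newest picture that a camera, given by its name, has taken for a name from the list of things; names that differ only in an ending like _2 or _b are one class to them, and where a whole thing is asked for, a point or a joint stands for the part that bears it (a point fixed in the world has none). Each returns a list of dicts, best first, with "p" (0 to 1); they miss things now and then, are a little off and sometimes report something else, mostly with a low value. They report only what shows in the picture. A call takes as long as a camera call. They do not tell look-alikes from the thing itself.
- models.recognise(camera, target): "point" ([column, row] in pixels, amid what is visible of it).
- models.masks_of(camera, target): "mask" (384x512 bool, what is visible of it) and "point" ([column, row] in pixels, amid what is visible of it).
The state is a dict: "time": time; "qpos": joint angles; "qd": joint speeds; "tau": joint torques, N m; "tcp_pos": TCP position; "eef_rot": TCP orientation; "contact_force": force on the tool from outside, world axes, zero at the start; "wrist_torque": the same for the moment, N m; "width": finger opening in m; "gripper_force": force on a finger pad.
Only numpy, scipy, OpenCV 4.12 (cv2) and the standard library are available. Lean on these libraries where they do the work, as an engineer would, in place of code of your own. Each camera call takes 0.05 s, during which the arm holds its last target. There are 200 camera calls.

## Working session

There is one attempt and no reset: what is moved stays moved. The work goes in short steps, each a Python script; the robot and the scene stay as the last script left them, time stands still between calls to the robot, and variables do not carry over. Pictures are saved under pics/ and viewed, at most 13 in all, crops included, and the job is handed in when it is done.

```bash
ls; mkdir -p pics; cat > h.py <<'E'
import numpy as np, cv2, sys
from station import ctrl, get_state, vision, ticket, models
from scipy.spatial.transform import Rotation as Ro
def cam(n):
    c=vision.camera_info(n); return np.array(c["mtx"]),np.array(c["R"]),np.array(c["t"])
def cloud(n,depth):
    K,R,t=cam(n); v,u=np.mgrid[:384,:512]
    P=np.stack([(u-K[0,2])/K[0,0]*depth,(v-K[1,2])/K[1,1]*depth,depth],-1)
    W=(P-t)@R; W[depth<=0]=np.nan
    return W
def proj(n,X):
    K,R,t=cam(n); p=K@(R@np.asarray(X)+t); return p[:2]/p[2]
def quat(M):
    q=Ro.from_matrix(M).as_quat(); return [q[3],q[0],q[1],q[2]]
E
python3 - <<'E'
from h import *
ims=[]
for n in ("scene","top"):
    im,d=vision.grab_frame(n); np.save(n+"_d.npy",d); np.save(n+"_im.npy",im); cv2.imwrite(f"pics/{n}0.png",im)
    W=cloud(n,d); K,R,t=cam(n); print(n,"cam",-R.T@t,"axis",R[2],K[0,0])
    for o in ["spatula","rest","flux_pot","pot_lid","lid_tab","angle_iron","tin_cup","square_tube","gusset"]:
        for r in models.masks_of(n,o):
            m=r["mask"]; w=W[m]; w=w[~np.isnan(w[:,0])]
            print(o,round(r["p"],2),np.round(r["point"]),m.sum(),np.round(np.median(w,0),3) if len(w) else "", np.round(np.percentile(w[:,2],[2,98]),3) if len(w) else "")
s=get_state(); print(s["tcp_pos"],s["eef_rot"],s["width"],s["contact_force"],ctrl.pinch_z,s["time"])
E
```

```text
pics
scene cam [-0.04280885  0.78226174  0.79484342] axis [ 0.43482997 -0.67548879 -0.59551473] 361.0754137753149
spatula 0.51 [156. 260.] 301 [0.558 0.345 0.071] [0.009 0.101]
rest 0.92 [246. 306.] 853 [0.296 0.301 0.004] [0.001 0.082]
rest 0.8 [144. 276.] 999 [0.59  0.365 0.005] [0.    0.077]
flux_pot 0.6 [291. 162.] 545 [ 0.502 -0.357  0.049] [0.001 0.067]
pot_lid 0.65 [289. 157.] 251 [ 0.508 -0.376  0.063] [0.021 0.067]
pot_lid 0.25 [154. 259.] 280 [0.561 0.347 0.07 ] [0.009 0.101]
lid_tab 0.56 [292. 155.] 241 [ 0.505 -0.376  0.063] [0.053 0.067]
angle_iron 0.87 [189. 222.] 419 [0.622 0.141 0.008] [0.    0.041]
angle_iron 0.49 [279. 138.] 434 [ 0.617 -0.473  0.067] [-0.004  0.104]
tin_cup 0.78 [280. 140.] 389 [ 0.613 -0.47   0.07 ] [0.006 0.102]
square_tube 0.53 [210. 187.] 236 [ 0.682 -0.055  0.028] [0.    0.034]
gusset 0.6 [149. 238.] 208 [0.685 0.259 0.008] [-0.777  0.012]
top cam [ 0.21021071 -0.0172681   1.69342907] axis [ 0.17517959 -0.00428096 -0.98452719] 499.6646293936701
spatula 0.52 [137. 170.] 175 [0.562 0.342 0.073] [0.01  0.102]
rest 0.8 [145. 256.] 779 [0.287 0.309
[... 290 characters left out ...]
b 0.74 [354. 192.] 739 [ 0.513 -0.382  0.061] [0.    0.069]
lid_tab 0.27 [259. 139.] 260 [ 0.689 -0.061  0.028] [-0.781  0.038]
angle_iron 0.8 [200. 159.] 233 [0.621 0.147 0.005] [-0.004  0.042]
tin_cup 0.58 [386. 155.] 590 [ 0.626 -0.501  0.044] [-0.005  0.104]
tin_cup 0.55 [137. 165.] 191 [0.569 0.349 0.067] [0.006 0.102]
tin_cup 0.22 [356. 189.] 837 [ 0.51  -0.378  0.06 ] [0.004 0.069]
square_tube 0.57 [354. 190.] 860 [ 0.51  -0.378  0.06 ] [-0.001  0.069]
gusset 0.5 [167. 135.] 189 [0.69  0.261 0.007] [-0.     0.015]
[ 0.45127386 -0.4323654   0.23127501] [-2.83108835e-05  9.19732935e-01  3.92544681e-01 -5.67928242e-06] 0.08521257205170492 [ 0.20336292 -0.78626395  1.10208128] -0.0187 1.0
```

View pictures.

```bash
python3 - <<'E'
import cv2,numpy as np
a=cv2.imread("pics/scene0.png");b=cv2.imread("pics/top0.png")
A=cv2.resize(a[110:340,90:350],(800,600)[:2] and (520,460));cv2.imwrite("pics/s1.png",cv2.resize(a[110:340,60:360],(780,598)))
cv2.imwrite("pics/t1.png",cv2.resize(b[90:310,90:420],(798,532)))
E
```

```text
(no output)
```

View pics/s1.png

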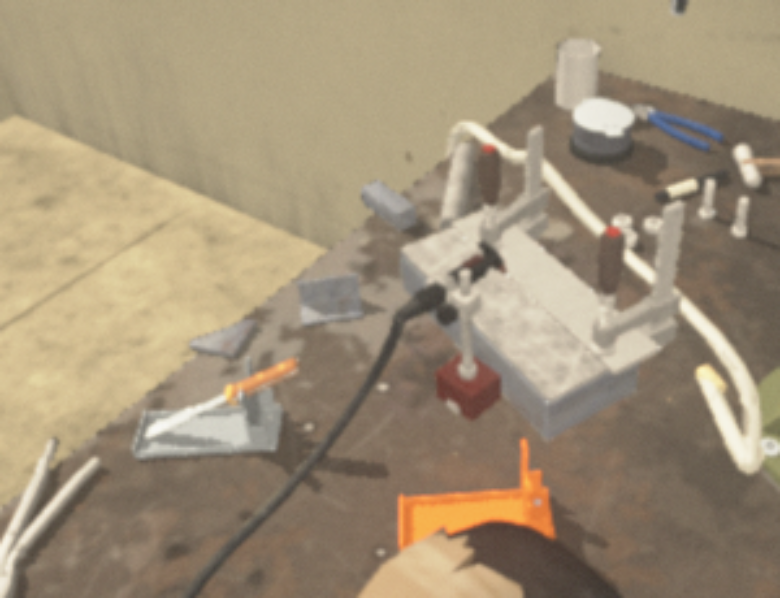

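View pics/t1.png

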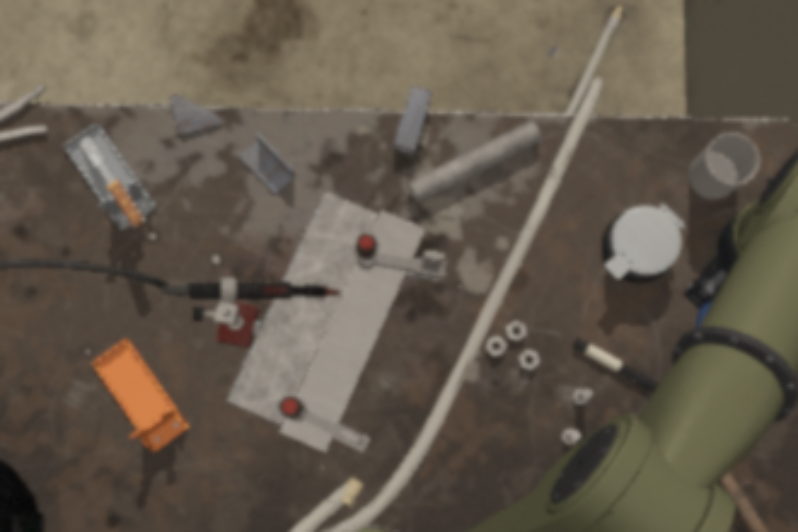

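The grey rest with the spatula is at scene (156,260), top (137,170). The orange look-alike, empty, is at scene (246,306), top (145,256). The pot with its lid is at top (357,190), with the tab at about (346,200) and the hinge at (368,179). The plain tin at (386,155) could be mistaken for the pot, but it has no lid. The angle iron is at top (200,159), and the gusset and square tube at (169,136) and (259,139) are bystanders. I choose the grey rest and the lidded pot. Next come the measurements.

```bash
cat > meas.py <<'E'
from h import *
def regs(tag=""):
    out={}
    for n in ("scene","top"):
        D=np.load(n+"_d.npy"); out[n]=(cloud(n,D),np.load(n+"_im.npy"))
    return out
if __name__=="__main__":
    C=regs()
    cells=[]
    for name,c in dict(rest=(.58,.355),pot=(.51,-.38),angle=(.622,.145)).items():
        for n in C:
            W,im=C[n]; m=(abs(W[...,0]-c[0])<.11)&(abs(W[...,1]-c[1])<.11)&(W[...,2]>-.02)&(W[...,2]<.13)
            P=W[m]; col=im[m]; g=np.zeros((264,264,3),np.uint8)
            for p,k in zip(P,col):
                u=int((c[1]+.11-p[1])*1200); v=int((c[0]+.11-p[0])*1200)
                h=int(np.clip(p[2]/.1,0,1)*179*0.8)
                cv2.circle(g,(u,v),2,[int(x) for x in cv2.cvtColor(np.uint8([[[h,255,255 if p[2]>.004 else 60]]]),cv2.COLOR_HSV2BGR)[0,0]],-1)
            cells.append(g)
    cv2.imwrite("pics/ortho.png",np.vstack([np.hstack(cells[0::2]),np.hstack(cells[1::2])]))
    W=C["top"][0]; 
    for n in C:
        W=C[n][0]; P=W[~np.isnan(W[...,0])]
        def box(c,r): return P[(np.hypot(*(P[:,:2]-c).T)<r)&(P[:,2]<.13)]
        Q=box((.51,-.38),.1); L=Q[(Q[:,2]>.052)&(Q[:,2]<.075)]
        ce=np.median(L[:,:2],0)
        for _ in range(5): # hull circle fit of lid
            d=L[:,:2]-ce; r=np.hypot(*d.T); a=np.arctan2(d[:,1],d[:,0])
            edge=[]
            for k in range(24):
                s=(np.floor((a+np.pi)/(2*np.pi)*24)==k)
                if s.any(): i=np.where(s)[0][np.argmax(r[s])]; edge.append(L[i,:2])
            e=np.array(edge); re=np.hypot(*(e-ce).T); e=e[re<.051]
            A=np.c_[2*e,np.ones(len(e))]; s=np.linalg.lstsq(A,(e**2).sum(1),rcond=None)[0]; ce=s[:2]
        R=np.sqrt(s[2]+ce@ce); d=L[:,:2]-ce; r=np.hypot(*d.T); o=r>.053
        print(n,"pot",ce,R,"zlid",np.median(L[r<.04,2]),len(e))
        for p,dd,rr in zip(L[o],d[o],r[o]): print("   ",np.round(p,3),round(np.degrees(np.arctan2(dd[1],dd[0])),1),round(rr,3))
        G=box((.622,.145),.075); V=G[(G[:,2]>.012)&(G[:,2]<.05)]; F=G[(G[:,2]>.0025)&(G[:,2]<.010)]
        for nm,X in (("stand",V),("flat",F)):
            if len(X)>5:
                (cx,cy),(w,h),ang=cv2.minAreaRect(X[:,:2].astype(np.float32)); u,s,vt=np.linalg.svd(X[:,:2]-X[:,:2].mean(0)); print(n,"angle",nm,len(X),X.mean(0),(cx,cy),(w,h),ang,"pca",np.degrees(np.arctan2(vt[0,1],vt[0,0])),"ext",np.ptp((X[:,:2]-X[:,:2].mean(0))@vt.T,0))
        im=C[n][1][~np.isnan(W[...,0])]; hsv=cv2.cvtColor(im[None],cv2.COLOR_BGR2HSV)[0]
        k=(np.hypot(*(P[:,:2]-[.56,.34]).T)<.1)&(hsv[:,1]>110)&(P[:,2]>.04)&(hsv[:,0]<25)
        H=P[k]; u,s,vt=np.linalg.svd(H-H.mean(0)); print(n,"handle",len(H),H.mean(0),vt[0],np.ptp((H-H.mean(0))@vt.T,0),"heading",np.degrees(np.arctan2(vt[0,1],vt[0,0])))
        T=box((.595,.365),.14); T=T[(T[:,2]>.006)]; u=vt[0,:2]/np.linalg.norm(vt[0,:2])
        print("  rest pts rel handle axis: ",np.percentile((T[:,:2]-H.mean(0)[:2])@u,[1,50,99]),np.percentile((T[:,:2]-H.mean(0)[:2])@[-u[1],u[0]],[1,50,99]))
E
python3 meas.py
```

```text
scene pot [ 0.51103824 -0.38208039] 0.0459858078013856 zlid 0.06362490862092457 20
    [ 0.563 -0.412  0.055] -30.1 0.06
    [ 0.475 -0.34   0.066] 130.3 0.055
    [ 0.47  -0.346  0.065] 139.1 0.055
    [ 0.467 -0.351  0.063] 144.2 0.054
    [ 0.463 -0.35   0.065] 146.4 0.058
    [ 0.479 -0.331  0.065] 121.7 0.06
    [ 0.475 -0.331  0.066] 125.0 0.063
    [ 0.471 -0.332  0.067] 128.4 0.064
    [ 0.47  -0.337  0.064] 132.9 0.061
    [ 0.465 -0.337  0.066] 135.5 0.064
    [ 0.462 -0.34   0.066] 139.3 0.064
    [ 0.46  -0.344  0.064] 143.3 0.064
scene angle stand 176 [0.62971517 0.13500095 0.02789135] (0.6306260228157043, 0.13378329575061798) (0.07467625290155411, 0.011230944655835629) 45.3952522277832 pca 44.564958509938016 ext [0.07467988 0.01160665]
scene angle flat 276 [0.61512719 0.14837804 0.00510279] (0.6204327940940857, 0.14129912853240967) (0.13684922456741333, 0.13240139186382294) 77.80329895019531 pca -140.35418196604272 ext [0.14481445 0.14128938]
scene handle 125 [0.54187488 0.3320197  0.08321738] [ 0.71914818  0.512754   -0.46894481] [0.0867481  0.03918078 0.01747301] head
[... 1621 characters left out ...]
62 -0.346  0.057] 144.2 0.063
top angle stand 58 [0.62807115 0.13581692 0.02921942] (0.620598554611206, 0.1419948935508728) (0.08193886280059814, 0.05855141952633858) 15.884641647338867 pca -141.13422217082115 ext [0.07701046 0.07738198]
top angle flat 377 [0.62174131 0.14757799 0.00494783] (0.6225140690803528, 0.14361414313316345) (0.14552152156829834, 0.14371636509895325) 73.13326263427734 pca -112.66369081258341 ext [0.14543187 0.14646579]
top handle 75 [0.5432698  0.33054669 0.08299323] [-0.70751852 -0.52996903  0.46749371] [0.0851327  0.01621379 0.0104764 ] heading -143.1648356600812
  rest pts rel handle axis:  [-0.18621816 -0.03673133  0.05968055] [-0.123015   -0.00056301  0.13834268]
```

View pics/ortho.png

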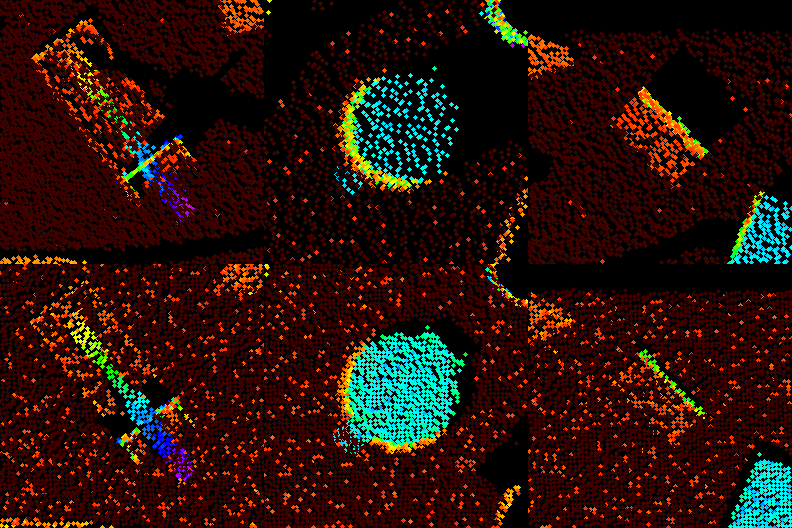

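The ortho maps show four things:
- **Spatula:** lies along about 36.5° in the grey rest, handle high at the robot end, measured pitch about 0.48.
- **Pot:** centre about (0.512,-0.382), with the tab at 134°.
- **Angle iron:** the wall runs along about 44.6° and the corner opens to (-x,+y).
- **Heights:** handle, lid and iron agree with the text.

Next I check the choice in a crop overlay, along with IK and obstacle heights.

```bash
cat >> h.py <<'E'
r2=np.radians
HS=r2(36.5); hs=np.array([np.cos(HS),np.sin(HS)])
O=np.array([.5704,.3518,.058]); PITCH=.48
POT=np.array([.5125,-.3825]); HP=r2(-46.); COR=np.array([.6283,.1357]); HC=r2(-45.4)
AL=r2(52); F=1
def Rs(psi,th):
    x=np.array([np.cos(th)*np.cos(psi),np.cos(th)*np.sin(psi),-np.sin(th)]); y=np.array([-np.sin(psi),np.cos(psi),0])
    return np.stack([x,y,np.cross(x,y)],1)
def tool_local(al=None,f=None):
    al=AL if al is None else al; f=F if f is None else f
    z=np.array([np.cos(al),0,-np.sin(al)]); y=np.array([0,f,0.]); return np.stack([np.cross(y,z),y,z],1)
TCPL=lambda al=None: np.array([-.05,0,0])+.0187*tool_local(al)[:,2]   # TCP in spatula frame
def tcp_for(tip,psi,th,al=None,f=None):
    R=Rs(psi,th); o=np.asarray(tip)-R@[.115,0,0]
    return o+R@TCPL(al), quat(R@tool_local(al,f))
def potxyz(x,z,y=0):  # pot-plane coords -> world
    c,s=np.cos(HP),np.sin(HP); return np.array([POT[0]+c*x-s*y,POT[1]+s*x+c*y,z])
E
python3 - <<'E'
from h import *
TIP0=O+Rs(HS,PITCH)@[.115,0,0]
print(TIP0)
for al in (62.5,52,42):
  for f in (1,-1):
    a=r2(al); print(al,f)
    for nm,(p,q) in dict(rest=tcp_for(TIP0,HS,PITCH,a,f),pot=tcp_for(potxyz(0,.018),HP,r2(50),a,f),potup=tcp_for(potxyz(-.04,.2),HP,r2(50),a,f),cor=tcp_for([*COR,.008],HC,r2(50),a,f),corup=tcp_for([*COR,.25],HC,r2(50),a,f)).items():
        j=ctrl.ik(p,q); print("  ",nm,np.round(p,3),None if j is None else np.round(j,2))
W=np.concatenate([cloud(n,np.load(n+"_d.npy")).reshape(-1,3) for n in ("scene","top")])
print("height map (rows x .3...7, cols y .45..-.45)")
for x in np.arange(.3,.8,.05):
    print(round(x,2),[int(1000*np.nanpercentile(w,99)) if len(w:=W[(abs(W[:,0]-x-.025)<.025)&(abs(W[:,1]-y)<.025)&(W[:,2]<.4),2])>3 else -1 for y in np.arange(.45,-.46,-.05)])
tiles=[]
for n,(c0,r0) in dict(scene=(100,220),top=(95,130)).items():
    im=np.load(n+"_im.npy").copy(); k=6
    g=cv2.resize(im[r0:r0+80,c0:c0+100],None,fx=4*1.0,fy=4)
    R=Rs(HS,PITCH); segs=[([-.085,.009,.007],[0,.009,.007]),([-.085,-.009,.007],[0,-.009,.007]),([-.085,.009,.007],[-.085,-.009,.007]),([0,0,0],[.115,0,0])]
    for a,b in segs:
        pa,pb=[tuple(int(v) for v in (proj(n,O+R@np.array(s))-[c0,r0]+.5)*4) for s in (a,b)]; cv2.line(g,pa,pb,(0,255,0),1)
    ro=O[:2]+.027*hs; pr=lambda x,y,z:[*(ro+x*hs+y*np.array([-hs[1],hs[0]])),z]
    for a,b in [((-.07,.029,.009),(.08,.029,.009)),((-.07,-.029,.009),(.08,-.029,.009)),((.077,-.029,.014),(.077,.029,.014))]:
        pa,pb=[tuple(int(v) for v in (proj(n,pr(*s))-[c0,r0]+.5)*4) for s in (a,b)]; cv2.line(g,pa,pb,(255,0,255),1)
    tiles.append(g)
cv2.imwrite("pics/ov.png",np.hstack(tiles))
E
```

```text
[0.65239695 0.41247455 0.00489539]
62.5 1
   rest [0.535 0.325 0.062] [-0.04  0.87 -1.01  1.69  0.83  1.07  0.89]
   pot [ 0.434 -0.301  0.127] [ 0.97  0.75 -0.65  1.55  0.27  1.35  1.03]
   potup [ 0.406 -0.272  0.309] [ 1.    0.53 -0.7   1.41  0.15  1.66  1.07]
   cor [0.549 0.216 0.117] [ 0.26  0.82 -0.88  1.58  0.25  1.11  0.17]
   corup [0.549 0.216 0.359] [ 0.3   0.67 -1.1   1.22  0.19  1.61  0.08]
62.5 -1
   rest [0.535 0.325 0.062] [-0.38  0.69 -0.34  1.7   0.3   0.81 -1.79]
   pot [ 0.434 -0.301  0.127] [ 0.52  0.68  0.16  1.56 -0.16  1.3  -1.64]
   potup [ 0.406 -0.272  0.309] [ 0.5   0.47  0.17  1.42 -0.13  1.64 -1.7 ]
   cor [0.549 0.216 0.117] [-0.19  0.68 -0.04  1.59 -0.34  1.11 -2.4 ]
   corup [0.549 0.216 0.359] [-0.19  0.5  -0.06  1.22 -0.31  1.62 -2.59]
52 1
   rest [0.537 0.327 0.063] [-0.01  0.79 -0.97  1.87  0.97  0.81  0.74]
   pot [ 0.436 -0.303  0.126] [ 0.98  0.64 -0.64  1.7   0.32  1.12  1.  ]
   potup [ 0.408 -0.275  0.308] [ 1.03  0.42 -0.69  1.54  0.17  1.47  1.09]
   cor [0.551 0.214 0.116] [ 0.18  0.74 -0.84  1.66  0.38  1.03  0.04]
   corup [0.551 0.21
[... 1291 characters left out ...]
0.35 [7, 7, 15, 7, 6, 185, 162, 71, 72, 72, 9, 8, 29, 17, 14, 20, 17, 346, 16]
0.4 [7, 7, 53, 114, 178, 172, 166, 157, 131, 72, 73, 100, 30, 36, 7, 8, 314, 397, 386]
0.45 [17, 25, 53, 63, 7, 7, 7, 71, 72, 216, 196, 200, 8, 51, 7, 8, 68, 397, 341]
0.5 [8, 8, 88, 102, 8, 7, 8, 69, 72, 72, 71, 7, 8, 55, 57, 7, 68, 70, 334]
0.55 [7, 12, 81, 84, 8, 6, 9, 8, 68, 65, 36, 38, 10, 7, 53, 10, 62, 64, 101]
0.6 [13, 36, 39, 7, 8, 10, 41, 42, 8, 6, 32, 37, 38, 37, 31, 27, 9, 9, 101]
0.65 [13, 16, 7, 11, 14, 10, 39, 11, 6, 7, 38, 21, 25, 36, 35, 27, 7, 6, 7]
0.7 [15, 9, 6, 13, 13, 5, 4, 5, 9, 8, 36, 34, 6, 4, 6, 23, 8, 7, 2]
0.75 [-1, -1, -1, -1, -1, -1, -1, -1, -1, -1, -1, -1, -1, -1, -1, -1, -1, -1, -1]
```

View pics/ov.png

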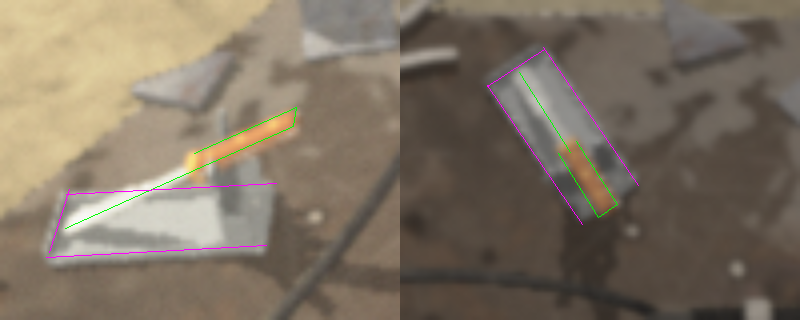

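The overlay fits: green lies on the orange-brown handle and steel blade in the grey rest (scene crop (245,140), top crop (590,180)), and magenta on the tray edges. I'm now picking up the spatula.

```bash
sed -i 's/^AL=.*/AL=r2(62.5); F=1/' h.py; python3 - <<'E'
from h import *
TIP0=O+Rs(HS,PITCH)@[.115,0,0]
p,q=tcp_for(TIP0,HS,PITCH); p=np.array(p)
s=get_state(); ctrl.movel([*s["tcp_pos"][:2],.40],max_speed=.25)
ctrl.movep(p+[0,0,.25],q); print(get_state()["time"],np.round(get_state()["qpos"],2))
ctrl.movel(p+[0,0,.06],max_speed=.2); ctrl.movel(p,max_speed=.08)
s=get_state(); print(s["tcp_pos"]-p,s["contact_force"],s["time"])
ctrl.close_gripper(80); s=get_state(); print(s["width"],s["gripper_force"],s["contact_force"],s["time"],s["tcp_pos"]-p,ctrl.pinch_z)
np.save("grasp.npy",np.r_[s["tcp_pos"],s["eef_rot"]])
E
```

```text
4.5333 [-0.02  0.62 -1.08  1.35  0.54  1.49  1.14]
[7.81708294e-05 3.72929875e-04 3.31889311e-04] [0.65434655 1.10354478 0.10590234] 6.5333
0.016718391030933435 77.89228677749634 [-0.51531551  0.86893499  0.32919651] 7.1583 [0.00012304 0.00010574 0.00015067] -0.0187
```

```bash
python3 - <<'E'
from h import *
s=get_state(); p=np.array(s["tcp_pos"]); f0=np.array(s["contact_force"])
ctrl.movel(p+[0,0,.27],max_speed=.15); s=get_state(); print(s["contact_force"],s["width"])
P,q=tcp_for(potxyz(-.085,.26),HP,r2(50)); print(P,ctrl.ik(P,q))
ctrl.movep(P,q); s=get_state(); print(s["time"],np.round(s["qpos"],2),s["contact_force"],s["tcp_pos"]-P)
P,q=tcp_for(potxyz(-.10,.13),HP,r2(50)); ctrl.movel(P,max_speed=.15)
s=get_state(); print(s["time"],s["contact_force"],s["wrist_torque"])
# check blade in both clouds
R=Rs(HP,r2(50)); t0=potxyz(-.10,.13); tiles=[]
for n in ("scene","top"):
    im,d=vision.grab_frame(n); np.save(n+"_d2.npy",d); np.save(n+"_im2.npy",im); W=cloud(n,d); L=(W-t0)@R+[.115,0,0]
    m=(L[...,0]>.005)&(L[...,0]<.135)&(abs(L[...,1])<.02)&(abs(L[...,2])<.02)
    X=L[m]; print(n,len(X)); 
    for a in np.arange(-.08,.135,.02):
        k=(L[...,0]>a)&(L[...,0]<a+.02)&(abs(L[...,1])<.03)&(abs(L[...,2])<.03); print("  ",round(a,2),k.sum(),np.round(np.median(L[k],0),4) if k.sum() else "")
    c=proj(n,t0+[0,0,.03]).astype(int); c0,r0=np.clip(c-[50,40],0,[412,304]); g=cv2.resize(im[r0:r0+80,c0:c0+100],None,fx=4,fy=4)
    pa,pb=[tuple(int(v) for v in (proj(n,t0+R@np.array(v))-[c0,r0]+.5)*4) for v in ([-.115,0,0],[0,0,0])]; cv2.line(g,pa,pb,(0,255,0),1)
    for a in (0,): 
        for x,z in ((-.069,.063),(0,.06)): cv2.circle(g,tuple(int(v) for v in (proj(n,potxyz(x,z))-[c0,r0]+.5)*4),3,(0,0,255),1)
    tiles.append(g)
cv2.imwrite("pics/pre.png",np.hstack(tiles))
E
```

```text
[-0.87876047  0.73471374 -0.81352527] 0.01697322065035385
[ 0.3748075  -0.23991524  0.36912079] [ 1.15453956  0.48146446 -0.96118601  1.41663501  0.16925975  1.76825948
  0.95881312]
11.2333 [ 1.15  0.48 -0.96  1.42  0.17  1.77  0.96] [ 0.2000822  -0.0115592  -0.89745185] [0.00056244 0.00095897 0.00011033]
12.2583 [-0.80436142  0.52958661  0.02491029] [-0.33637321 -0.28651931  0.04047398]
scene 40
   -0.08 127 [-0.0696  0.0074  0.0147]
   -0.06 65 [-0.0548  0.0074 -0.0067]
   -0.04 7 [-0.0357 -0.0075 -0.0035]
   -0.02 14 [-0.0052  0.0058 -0.0041]
   0.0 3 [ 0.018  -0.0024 -0.0005]
   0.02 6 [0.0307 0.0009 0.0007]
   0.04 8 [ 0.0523 -0.0002  0.0007]
   0.06 11 [ 0.0694 -0.0002  0.0005]
   0.08 8 [ 0.0932 -0.001   0.0008]
   0.1 5 [ 0.1059 -0.0002  0.0004]
   0.12 0 
top 0
   -0.08 104 [-0.0711  0.001   0.0123]
   -0.06 51 [-0.0551 -0.001   0.0023]
   -0.04 19 [-0.0313 -0.0011  0.0084]
   -0.02 2 [-0.0197  0.0038  0.0062]
   0.0 0 
   0.02 0 
   0.04 0 
   0.06 0 
   0.08 0 
   0.1 0 
   0.12 0
```

View pics/pre.png

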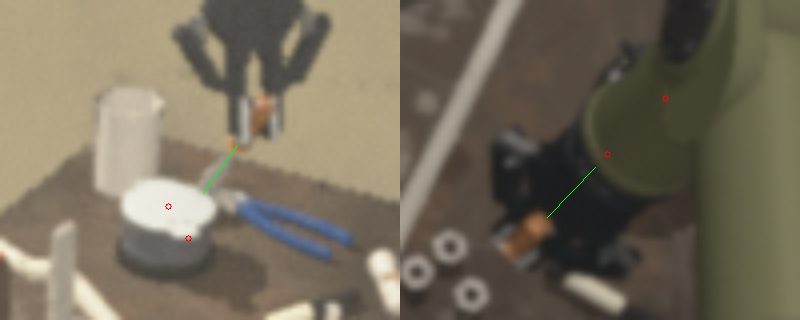

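```bash
cat >> h.py <<'E'
TH=r2(50); D=np.array([np.cos(TH),-np.sin(TH)]); N=np.array([np.sin(TH),np.cos(TH)])
def edge(phi): return np.array([.05,.057])+.1189*np.array([-np.cos(phi+.043),np.sin(phi+.043)])
def tipE(phi,s,gap=0): return edge(phi)+s*D-N*(.00175+gap)
def gotip(x,z,v=.08): P,_=tcp_for(potxyz(x,z),HP,TH); ctrl.movel(P,max_speed=v)
def force(n=10):
    r=[]
    for _ in range(n): ctrl.pause(.02); r.append(get_state()["contact_force"])
    return np.mean(r,0),np.std(r,0)
E
python3 - <<'E'
from h import *
print(force()); print(tipE(0,.010,.006))
gotip(-.092,.047,.12); gotip(*tipE(0,.010,.006),.06); print(force())
for phi,s in ((.0,.010),(.12,.012),(.24,.015),(.36,.018),(.48,.02),(.55,.022)):
    x,z=tipE(phi,s); gotip(x,z); f=force(4); print(phi,np.round([x,z],4),np.round(f[0],2))
print(get_state()["time"])
im,d=vision.grab_frame("scene"); W=cloud("scene",d)
c,s=np.cos(HP),np.sin(HP); L=np.stack([(W[...,0]-POT[0])*c+(W[...,1]-POT[1])*s,-(W[...,0]-POT[0])*s+(W[...,1]-POT[1])*c,W[...,2]],-1)
m=(np.abs(L[...,1])<.045)&(L[...,0]>-.08)&(L[...,0]<.06)&(L[...,2]>.05)&(L[...,2]<.16)
for a in np.arange(-.08,.06,.02):
    k=m&(L[...,0]>a)&(L[...,0]<a+.02); print(round(a,2),k.sum(),np.round(np.percentile(L[k][:,2],[10,50,90]),3) if k.any() else "")
p=proj("scene",potxyz(0,.1)).astype(int); cv2.imwrite("pics/lift.png",cv2.resize(im[p[1]-45:p[1]+45,p[0]-60:p[0]+60],None,fx=5,fy=5))
E
```

```text
(array([-0.05318301, -0.11279302, -0.70507151]), array([0.51601003, 0.34474939, 0.53924356]))
[-0.06829906  0.04946908]
(array([ 0.10071288,  0.05940266, -0.68395251]), array([0.54372227, 0.53062773, 0.32469965]))
0.0 [-0.0637  0.0533] [ 0.1  0.6 -0.7]
0.12 [-0.061  0.066] [-3.33  2.27 -1.64]
0.24 [-0.0559  0.0776] [-4.39  2.97 -1.26]
0.36 [-0.0491  0.0887] [-3.86  2.01 -0.93]
0.48 [-0.0415  0.0999] [-3.71  2.28 -1.26]
0.55 [-0.0358  0.1055] [-4.13  1.5  -1.5 ]
16.2333
-0.08 23 [0.094 0.107 0.119]
-0.06 18 [0.051 0.055 0.093]
-0.04 45 [0.052 0.058 0.088]
-0.02 33 [0.053 0.082 0.084]
0.0 30 [0.052 0.076 0.079]
0.02 19 [0.054 0.069 0.072]
0.04 2 [0.063 0.064 0.066]
0.06 0
```

View pics/lift.png

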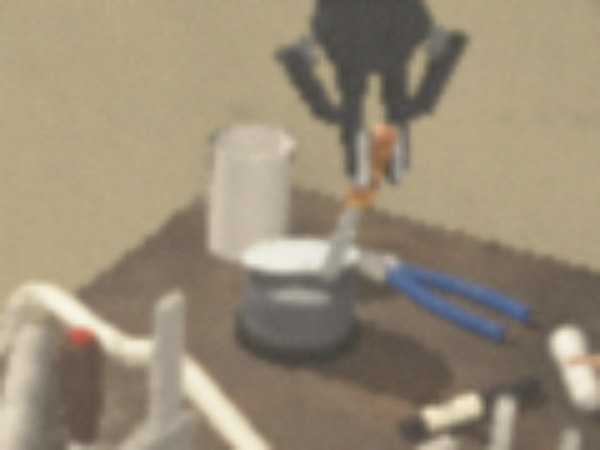

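The lid is lifted at about image (295,255), and the blade comes down to its front edge at (340,275). The measured lid angle (about 0.35) is below what I planned, so I check the spatula's pose in the hand and the lid before going on.

```bash
python3 - <<'E'
from h import *
im,d=vision.grab_frame("scene"); W=cloud("scene",d)
s=get_state(); q=s["eef_rot"]; Rt=Ro.from_quat([q[1],q[2],q[3],q[0]]).as_matrix()
R=Rt@tool_local().T; o=np.array(s["tcp_pos"])-R@TCPL(); print("tip",o+R@[.115,0,0], "cmd",potxyz(*tipE(.55,.022)),"R err",np.degrees(Ro.from_matrix(R.T@Rs(HP,TH)).magnitude()))
L=(W-o)@R
for a in np.arange(-.02,.135,.01):
    k=(L[...,0]>a)&(L[...,0]<a+.01)&(abs(L[...,1])<.02)&(abs(L[...,2])<.04)
    print(round(a,2),k.sum(),np.round(np.median(L[k],0),4) if k.any() else "", np.round(np.percentile(L[k][:,2],[10,90]),3) if k.any() else "")
c,sn=np.cos(HP),np.sin(HP); Q=np.stack([(W[...,0]-POT[0])*c+(W[...,1]-POT[1])*sn,-(W[...,0]-POT[0])*sn+(W[...,1]-POT[1])*c,W[...,2]],-1)
m=(np.hypot(Q[...,0],Q[...,1])<.08)&(Q[...,2]>.05)&(Q[...,2]<.2); X=Q[m]
for x0 in np.arange(-.08,.06,.01):
    print(int(1000*x0),[int(1000*np.median(X[k][:,2])) if (k:=(abs(X[:,0]-x0-.005)<.005)&(abs(X[:,1]-y-.005)<.005)).any() else 0 for y in np.arange(-.05,.05,.01)])
f=force(15); print(f, get_state()["wrist_torque"])
p=proj("scene",potxyz(-.03,.1)).astype(int); cv2.imwrite("pics/lift2.png",cv2.resize(im[p[1]-28:p[1]+28,p[0]-36:p[0]+36],None,fx=10,fy=10,interpolation=cv2.INTER_CUBIC))
E
```

```text
tip [ 0.48738973 -0.35685125  0.10513149] cmd [ 0.48763179 -0.35674821  0.10546957] R err 0.020870605271975665
-0.02 6 [-0.0159  0.0009 -0.0082] [-0.012 -0.004]
-0.01 12 [-0.0066  0.0008 -0.0124] [-0.015 -0.008]
0.0 2 [ 0.0049  0.001  -0.0101] [-0.012 -0.008]
0.01 4 [ 0.0137 -0.0009 -0.0124] [-0.014 -0.011]
0.02 5 [ 0.0248  0.001  -0.0136] [-0.015 -0.012]
0.03 4 [ 0.0369 -0.0021 -0.0163] [-0.017 -0.016]
0.04 4 [ 0.047  -0.0006 -0.0184] [-0.02  -0.017]
0.05 4 [ 0.0531 -0.0049 -0.0171] [-0.019 -0.016]
0.06 7 [ 0.061  -0.0025 -0.0195] [-0.021 -0.019]
0.07 7 [ 0.0749 -0.0018 -0.0216] [-0.023 -0.02 ]
0.08 7 [ 0.0867 -0.004  -0.0231] [-0.025 -0.022]
0.09 6 [ 0.0954  0.0011 -0.0258] [-0.028 -0.024]
0.1 7 [ 0.106   0.0026 -0.0271] [-0.029 -0.021]
0.11 1 [ 0.1103  0.0124 -0.0188] [-0.019 -0.019]
0.12 4 [ 0.1286  0.0131 -0.0113] [-0.012 -0.009]
0.13 7 [ 0.1312  0.0095 -0.0065] [-0.008 -0.002]
-80 [0, 0, 0, 0, 113, 120, 0, 0, 0, 0]
-70 [0, 0, 0, 0, 96, 103, 0, 0, 0, 0]
-60 [0, 0, 0, 0, 0, 98, 96, 0, 0, 0]
-50 [0, 0, 0, 50, 53, 53, 54, 0, 0, 0]
-40 [0, 0, 55, 51, 55, 88, 86, 55, 54, 0]
-30 [0, 82, 0, 84, 85, 86, 86, 84, 55, 54]
-20 [55, 68, 0, 0, 84, 84, 82, 83, 80, 70]
-10 [56, 0, 0, 82, 82, 81, 0, 79, 81, 75]
0 [55, 0, 77, 77, 0, 0, 78, 77, 76, 66]
9 [51, 0, 0, 75, 75, 74, 75, 75, 73, 56]
19 [0, 69, 71, 73, 0, 73, 73, 72, 61, 0]
29 [0, 0, 0, 70, 68, 69, 0, 68, 0, 0]
39 [0, 0, 0, 0, 0, 63, 0, 0, 0, 0]
49 [0, 0, 0, 0, 0, 61, 0, 0, 0, 0]
59 [0, 0, 0, 0, 0, 0, 0, 0, 0, 0]
(array([-4.15418139,  1.32273223, -1.15426955]), array([0.46187626, 0.43060864, 0.40098709])) [-0.00235097  1.04488365 -0.02343517]
```

View pics/lift2.png

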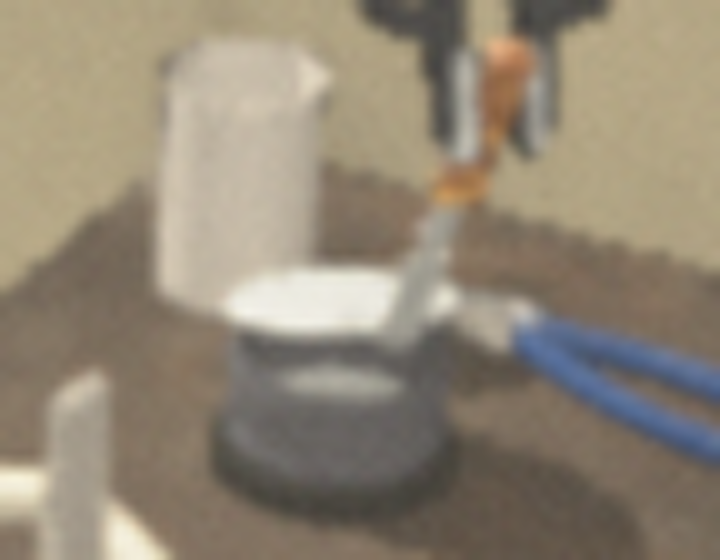

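The camera shows that the spatula pivoted about 10° tip-down in the pinch, because the 50° face wedges under the tab. I'll tighten to 120 N, back out so the lid falls, re-measure the angle in hand, and lift at a flatter pitch.

```bash
cat >> h.py <<'E'
def inhand(n="scene",save=None):
    im,d=vision.grab_frame(n); W=cloud(n,d); s=get_state(); q=s["eef_rot"]
    Rt=Ro.from_quat([q[1],q[2],q[3],q[0]]).as_matrix(); R=Rt@tool_local().T; o=np.array(s["tcp_pos"])-R@TCPL()
    L=(W-o)@R; k=(L[...,0]>.012)&(L[...,0]<.125)&(abs(L[...,1])<.016)&(abs(L[...,2])<.045); X=L[k]
    pz=np.polyfit(X[:,0],X[:,2],1)
    for _ in range(4):
        r=np.abs(X[:,2]-np.polyval(pz,X[:,0])); g=r<max(.004,2*np.median(r)); pz=np.polyfit(X[g,0],X[g,2],1)
    py=np.polyfit(X[g,0],X[g,1],1)
    print("inhand n",g.sum(),"tilt deg",np.degrees(np.arctan(pz[0])),"z at grip",np.polyval(pz,-.05),"z at tip",np.polyval(pz,.115),"y",np.polyval(py,[-.05,.115]),"xmax",np.sort(X[g,0])[-3:])
    return im
E
python3 - <<'E'
from h import *
ctrl.close_gripper(120); s=get_state(); print(s["width"],s["gripper_force"])
p=np.array(s["tcp_pos"]); h=np.array([np.cos(HP),np.sin(HP),0])
ctrl.movel(p-.05*h,max_speed=.1); ctrl.pause(.5); inhand(); inhand()
print(force(),get_state()["time"])
im,d=vision.grab_frame("scene"); W=cloud("scene",d); m=(np.hypot(W[...,0]-POT[0],W[...,1]-POT[1])<.035)&(W[...,2]>.04); print("lid z",np.nanpercentile(W[m][:,2],[10,50,90]))
E
```

```text
0.015835899155211736 117.0520806312561
inhand n 50 tilt deg -8.989659045875435 z at grip -0.0004941656216185426 z at tip -0.026597072292071457 y [ 0.00087309 -0.00186321] xmax [0.1094659  0.10946763 0.11356467]
inhand n 51 tilt deg -8.015754698232865 z at grip -0.0026727131982881907 z at tip -0.025908219128473572 y [ 0.00193071 -0.00211059] xmax [0.10762308 0.10891324 0.11662871]
(array([-0.42006316, -0.09709762, -0.78223208]), array([0.59071438, 0.43998871, 0.51382965])) 18.2167
lid z [0.06160251 0.06398816 0.06572543]
```

```bash
sed -i 's/^AL=.*/AL=r2(53.0); F=1/' h.py; cat >> h.py <<'E'
def Tip(phi,s,th,gap=0): 
    th=r2(th); return edge(phi)+s*np.array([np.cos(th),-np.sin(th)])-np.array([np.sin(th),np.cos(th)])*(.00175+gap)
def go(x,z,th,v=.08):
    P,q=tcp_for(potxyz(x,z),HP,r2(th)); ctrl.movel(P,q,v)
E
python3 - <<'E'
from h import *
for a in [(-.10,.12,30),(*Tip(0,.01,30),30),(*Tip(.42,.022,32),32),(*Tip(.33,.094,50),50)]:
    P,q=tcp_for(potxyz(*a[:2]),HP,r2(a[2])); print(np.round(a,3),P,ctrl.ik(P,q) is not None)
go(-.10,.12,30); inhand(); go(-.10,.047,30,.12)
go(*Tip(0,.012,30,.007),30,.06); go(*Tip(0,.012,30),30,.05); print(force(6)[0])
for phi,s,th in ((.12,.014,30),(.24,.017,30),(.34,.020,31)):
    go(*Tip(phi,s,th),th,.06); print(phi,np.round(Tip(phi,s,th),3),np.round(force(5)[0],2))
im=inhand(); print(get_state()["time"])
p=proj("scene",potxyz(-.03,.1)).astype(int); cv2.imwrite("pics/lift3.png",cv2.resize(im[p[1]-28:p[1]+28,p[0]-36:p[0]+36],None,fx=10,fy=10,interpolation=cv2.INTER_CUBIC))
E
```

```text
[-0.1   0.12 30.  ] [ 0.34535461 -0.20941588  0.18393939] True
[-0.061  0.056 30.   ] [ 0.37244293 -0.23746666  0.11953497] True
[-0.039  0.097 32.   ] [ 0.38958004 -0.25521266  0.16577034] True
[-2.0e-03  2.7e-02  5.0e+01] [ 0.43476126 -0.30199917  0.135372  ] True
inhand n 9 tilt deg 1.308248881557579 z at grip 0.0008704669148084413 z at tip 0.004638608105994751 y [-0.00158606  0.00746167] xmax [0.07941902 0.09517824 0.10757464]
[-0.39098202  0.64395393 -1.20709597]
0.12 [-0.056  0.068] [ 0.08  1.14 -2.49]
0.24 [-0.05  0.08] [ 0.15  0.16 -2.07]
0.34 [-0.044  0.09 ] [ 0.28  0.25 -2.35]
inhand n 19 tilt deg 3.7539186814368586 z at grip -0.003582131481166456 z at tip 0.007243873406296348 y [0.00427032 0.00304318] xmax [0.12263958 0.12449893 0.12474364]
22.4667
```

View pics/lift3.png

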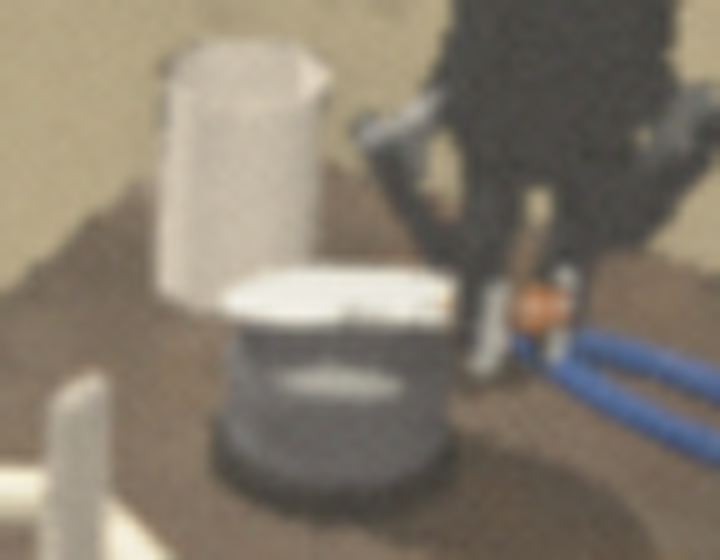

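The lid is up at (335,295), the blade goes under it, and the handle shows end-on at (540,305). The load is a clean 1.5 N downward. I carry on reaching in, steepening as I go.

```bash
cat >> h.py <<'E'
def lidslope():
    im,d=vision.grab_frame("scene"); W=cloud("scene",d); c,s=np.cos(HP),np.sin(HP)
    x=(W[...,0]-POT[0])*c+(W[...,1]-POT[1])*s; y=-(W[...,0]-POT[0])*s+(W[...,1]-POT[1])*c; z=W[...,2]
    lo=.066+np.maximum(0,.04-x)*.05
    m=(abs(y)<.035)&(x>-.03)&(x<.035)&(z>.06)&(z<.16); p=np.polyfit(x[m],z[m],1)
    for _ in range(4):
        r=abs(z[m]-np.polyval(p,x[m])); p=np.polyfit(x[m][r<.005],z[m][r<.005],1)
    return -np.arctan(p[0]),im
E
python3 - <<'E'
from h import *
print("lid",lidslope()[0])
for phi,s,th in ((.42,.024,32),(.46,.040,38),(.46,.058,44),(.42,.074,48)):
    go(*Tip(phi,s,th),th,.06); print(phi,np.round(Tip(phi,s,th),3),np.round(force(5)[0],2),"lid",lidslope()[0],round(get_state()["time"],1))
E
```

```text
lid 0.3149689551316097
0.42 [-0.037  0.096] [-3.45  3.94 -0.63] lid 0.34296612751857025 23.0
0.46 [-0.024  0.088] [-0.15 -0.26 -2.87] lid 0.407043974523017 23.6
0.46 [-0.014  0.073] [-0.32 -0.06 -2.34] lid 0.4007828536376885 24.3
0.42 [-0.008  0.054] [-0.1   0.33 -2.35] lid 0.35557331444808593 24.8
```

```bash
python3 - <<'E'
from h import *
go(0,.038,50,.05); f=force(12)[0]; print(f,lidslope()[0])
go(.003,.030,50,.05); f0=force(12)[0]; print(f0)
z=.030; hit=0
while z>.006:
    z-=.0015; go(.003,z,50,.03); f=force(6)[0]; print(round(z,4),np.round(f-f0,2))
    if (f-f0)[2]>1.0 and hit: break
    hit=(f-f0)[2]>1.0
    if hit: 
        f=force(10)[0]; print(" again",np.round(f-f0,2))
        if (f-f0)[2]>1.0: break
ctrl.pause(.2); print("lid",lidslope()[0],get_state()["time"],force(15)[0]-f0)
E
```

```text
[-0.42390565  0.18433817 -2.4541787 ] 0.3479121812478903
[-0.49606811  0.54942137 -1.91340676]
0.0285 [-0.89  0.6   0.01]
0.027 [-0.79  1.55  0.59]
0.0255 [-0.71  1.46  0.64]
0.024 [-0.78  1.35  0.71]
0.0225 [-0.39  1.3   0.16]
0.021 [-0.71  1.69  0.3 ]
0.0195 [-0.59  1.56  0.62]
0.018 [-2.73  2.32  4.38]
 again [-2.51  2.78  5.3 ]
lid 0.2855877106131679 29.3 [-3.15398192  3.29520602  5.7143063 ]
```

```bash
python3 - <<'E'
from h import *
go(.003,.026,50,.03); print(np.round(force(6)[0],2))
x0,z0=.003,.026
for l in (.03,.06,.09,.12,.16):
    go(x0-l*D[0],z0-l*D[1],50,.12); print(l,np.round(force(4)[0],2))
ctrl.pause(.5); a,im=lidslope(); print("lid",a); inhand(); inhand(); print(get_state()["time"])
p=proj("scene",potxyz(-.05,.1)).astype(int); cv2.imwrite("pics/out.png",cv2.resize(im[p[1]-32:p[1]+28,p[0]-40:p[0]+40],None,fx=8,fy=8,interpolation=cv2.INTER_CUBIC))
E
```

```text
[-0.44  0.25 -1.97]
0.03 [-1.05  2.02 -1.3 ]
0.06 [-1.19  1.78 -1.39]
0.09 [-2.53  4.69 -0.57]
0.12 [-0.01 -0.23 -0.81]
0.16 [-0.05 -0.07 -1.1 ]
lid 0.0028254513880480894
inhand n 42 tilt deg 0.41141169553676804 z at grip -0.0004744496559140888 z at tip 0.0007103513369798875 y [-7.99816761e-04 -4.79719301e-05] xmax [0.10786883 0.11172864 0.11227272]
inhand n 42 tilt deg 0.8960886710660517 z at grip -0.0012718498613519037 z at tip 0.0013089106807002296 y [ 0.00011334 -0.000705  ] xmax [0.11068261 0.1142201  0.1153015 ]
33.1333
```

View pics/out.png

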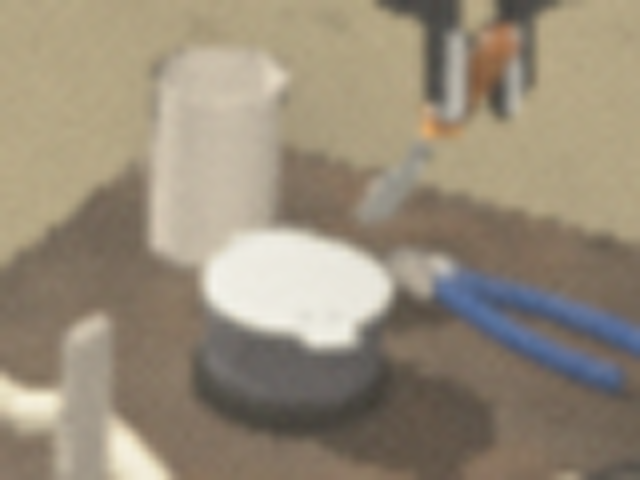

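The lid is shut (tab visible at (330,335)), and the blade is out at (390,190) and sits in the hand as modelled. Next is the angle iron.

```bash
python3 - <<'E'
from h import *
hc=np.array([np.cos(HC),np.sin(HC)])
def goc(z,v=.1,off=.005): P,q=tcp_for([*(COR-off*hc),z],HC,TH); ctrl.movel(P,q,v)
s=get_state(); p=np.array(s["tcp_pos"]); ctrl.movel([p[0],p[1],.43],max_speed=.25)
P,q=tcp_for([*(COR-.005*hc),.30],HC,TH); print(P,ctrl.ik(P,q)); ctrl.movep(P,q); print(get_state()["time"])
goc(.06,.2); inhand(); goc(.020,.06); f0=force(12)[0]; print(f0,get_state()["time"])
z=.020
while z>-.004:
    z-=.0015; goc(z,.03); f=force(5)[0]-f0; print(round(z,4),np.round(f,2))
    if f[2]>.9:
        f=force(8)[0]-f0; print(" again",np.round(f,2))
        if f[2]>.9: break
ctrl.pause(.15); im,d=vision.grab_frame("scene"); print(get_state()["time"])
goc(.03,.06); goc(.3,.25); print(get_state()["time"])
im,d=vision.grab_frame("scene"); np.save("after.npy",im)
a=np.load("scene_im.npy"); m=[r for r in models.masks_of("scene","angle_iron")][0]; print(m["p"],m["point"])
W=cloud("scene",d); m=(np.hypot(W[...,0]-.622,W[...,1]-.145)<.075)&(W[...,2]>.012)&(W[...,2]<.05); X=W[m]; print("stand",X.mean(0),len(X)); inhand()
E
```

```text
[0.54736525 0.21777278 0.40817661] [ 0.26161234  0.61041162 -1.18342672  1.15563767  0.3361197   1.70347951
 -0.01550647]
35.7417
inhand n 26 tilt deg 1.220070591604795 z at grip -0.0026639700329230305 z at tip 0.0008501122043440671 y [-0.00114776 -0.00182166] xmax [0.10004874 0.10485022 0.10727461]
[ 0.05641023  0.09475732 -1.07374857] 38.1583
0.0185 [-0.16 -0.2  -0.36]
0.017 [-0.15 -0.15  0.37]
0.0155 [-0.11  0.08 -0.13]
0.014 [-0.21 -0.29 -0.01]
0.0125 [ 0.24 -0.1   0.23]
0.011 [-0.08 -0.13  0.53]
0.0095 [-0.4  -0.18  0.48]
0.008 [ 0.22 -0.14  0.56]
0.0065 [-0.24 -0.23  0.17]
0.005 [-0.19  0.44  1.31]
 again [-0.69  0.24  1.55]
41.825
43.625
0.58 [186.5, 223.3]
stand [0.62945413 0.13485178 0.02801401] 174
inhand n 77 tilt deg 0.9916606552260157 z at grip -0.002427137018448647 z at tip 0.000428925849595433 y [-2.20029103e-05 -2.01770314e-03] xmax [0.10953398 0.11068911 0.11197066]
```

The corner was touched with 1.5 N at the expected height and the iron is unmoved. Now I lay the spatula back.

```bash
python3 - <<'E'
from h import *
TIP0=O+Rs(HS,PITCH)@[.115,0,0]
P,q=tcp_for(TIP0,HS,PITCH); P=np.array(P)
ctrl.movep(P+[0,0,.25],q); ctrl.movel(P+[0,0,.05],max_speed=.15); inhand(); f0=force(10)[0]; print(f0)
for dz in (.02,.01,.006,.004,.002,.001,0.):
    ctrl.movel(P+[0,0,dz],max_speed=.05); f=force(6)[0]-f0; print(dz,np.round(f,2))
    if f[2]>1.5: break
print(get_state()["time"])
im,d=vision.grab_frame("scene"); imt,_=vision.grab_frame("top"); 
cv2.imwrite("pics/lay.png",np.hstack([cv2.resize(i[r:r+70,c:c+90],None,fx=4,fy=4) for i,c,r in ((im,105,225),(imt,95,130))]))
E
```

```text
inhand n 124 tilt deg 1.031724396285259 z at grip -2.1238810956880237e-05 z at tip 0.002950235332980897 y [0.00172713 0.00211298] xmax [0.11312551 0.11474116 0.11482937]
[ 0.07249744 -0.00348247 -0.78817573]
0.02 [ 0.05 -0.05  0.21]
0.01 [-0.02  0.01  0.26]
0.006 [ 0.02 -0.04  0.16]
0.004 [-0.13  0.05 -0.24]
0.002 [-0.11 -0.17 -0.35]
0.001 [-0.14  0.14 -0.01]
0.0 [0.31 0.1  3.9 ]
49.4417
```

View pics/lay.png

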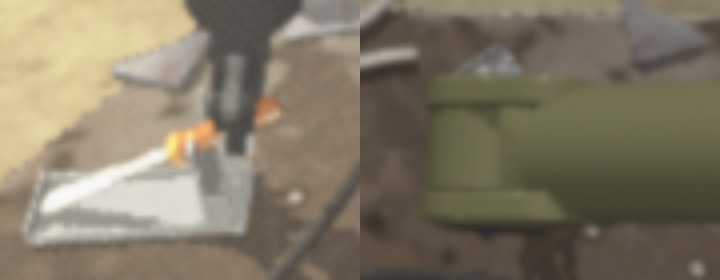

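The handle is in the fork at (205,135) and the blade is in the tray at (60,195). I release, retreat and check.

```bash
python3 - <<'E'
from h import *
ctrl.ungrasp(); ctrl.pause(.3); s=get_state(); q=s["eef_rot"]; z=Ro.from_quat([q[1],q[2],q[3],q[0]]).as_matrix()[:,2]
p=np.array(s["tcp_pos"]); ctrl.movel(p-.10*z,max_speed=.1); ctrl.movel(p-.10*z+[0,0,.15],max_speed=.2)
ctrl.movep([.45,0.05,.45],quat(np.diag([1.,-1,-1]))) if ctrl.ik([.45,0.05,.45],quat(np.diag([1.,-1,-1]))) is not None else None
ctrl.pause(.3); print(get_state()["time"])
ims=[]
for n in ("scene","top"):
    im,d=vision.grab_frame(n); ims.append(im); W=cloud(n,d); L=(W-O)@Rs(HS,PITCH)
    for a,b in ((-.08,-.03),(.01,.06),(.07,.112)):
        k=(L[...,0]>a)&(L[...,0]<b)&(abs(L[...,1])<.011)&(abs(L[...,2])<.012); print(n,a,k.sum(),np.round(np.median(L[k],0),4))
    o=np.load(n+"_im.npy"); 
    for nm,X in dict(pot=(.51,-.38,.06),iron=(.622,.145,.01),tin=(.62,-.48,.05),tube=(.685,-.058,.02),gus=(.688,.26,.005)).items():
        u,v=proj(n,X).astype(int); print(nm,np.abs(im[v-12:v+12,u-12:u+12].astype(int)-o[v-12:v+12,u-12:u+12]).mean().round(1),end=" ")
    print()
print("lid",lidslope()[0])
cv2.imwrite("pics/fin.png",np.hstack([cv2.resize(i[r:r+70,c:c+90],None,fx=4,fy=4) for i,c,r in ((ims[0],105,225),(ims[1],95,130))]))
E
```

```text
55.025
scene -0.08 105 [-0.0552  0.0067  0.0062]
scene 0.01 50 [0.0374 0.0023 0.002 ]
scene 0.07 75 [0.0964 0.0032 0.0013]
pot 2.3 iron 2.4 tin 2.6 tube 2.4 gus 2.6 
top -0.08 58 [-0.0564 -0.0015  0.0068]
top 0.01 33 [ 0.0329 -0.0002  0.003 ]
top 0.07 47 [ 0.0932 -0.0003  0.0012]
pot 4.1 iron 20.3 tin 3.0 tube 3.2 gus 3.3 
lid -0.0074918953568813024
```

View pics/fin.png

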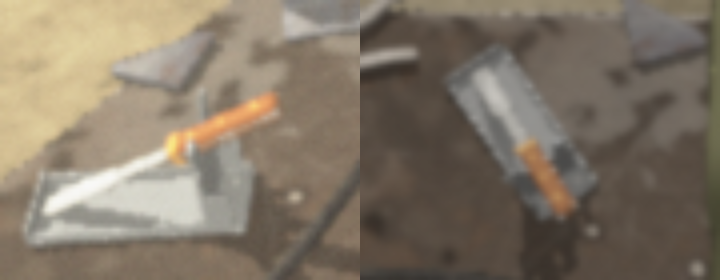

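The spatula lies as it did at the start, the lid is shut, and the bystanders are unchanged. The iron differs only in the top view, where the arm covers it. I hand in.

```bash
python3 -c "
from h import *
print(ticket.close_job())"
```

```text
the job is handed in; nothing more can be done
None
```

The job is handed in with no verdict returned: the tip touched the pot floor (about 5.5 N) and the inside corner (about 1.5 N, iron not shifted), the lid fell shut, and the spatula lies back on its rest; the first lid push pivoted the spatula about 10° in the grip, so I backed out and repeated it at a flatter angle.

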